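# Set up the gel camera on the sample row

### The job

Put the blue-capped jar upright on the green spot of the low shelf, so that the three jars stand in a neat row, and swivel and tilt the bench camera, which has a red ball as its handle, so that its lens points straight at the middle of that jar there. Leave the other jars standing where they are.

Things in the scene. Friction and masses are not known exactly. Their poses are not given: they have to be found in the camera images.
- jar: The jar to move: upright round jar, 56 mm diameter, 80 mm tall, pale blue with a paper band and a BLUE screw cap (54 mm diameter, the top 16 mm), about 0.22 kg. It starts on the table. Origin at the centre of its underside, z up along its axis
- jar_mid (a point): Middle of the blue-capped jar, on its axis 40 mm above its underside: the point to aim the camera at
- spot: Green disc, 60 mm diameter, flush in the top of the shelf: the one free place in the row of three. Origin at its centre, on the shelf's top surface. It can be the middle or either end place
- shelf: Low white riser shelf, fixed, 250 mm long (its x), 100 mm deep (its y), top surface 40 mm above the table. Origin at the centre of its footprint on the table. The three places of the row lie on its centre line at x = -75, 0 and +75 mm
- jar_a: White-capped jar on the shelf, same size and shape as the blue-capped one; origin at the centre of its underside. To be left alone
- jar_b: Second white-capped jar on the shelf, same size; origin at the centre of its underside. To be left alone
- decoy: Amber jar with an ORANGE cap standing on the table, same size; origin at the centre of its underside. To be left alone
- head: Camera: white box 80 long, 66 wide, 60 mm high, black lens barrel in front, in a fork on a fixed stand (foot radius 50 mm). Origin: the pivot, 190 mm above the table, where swivel, tilt and lens axes cross. Its x is the lens axis, out of the lens (glass at x = 76 mm, rear face x = -40 mm), z up when level. Tilts about its y from 0.7 rad lens-up to 0.9 rad lens-down; friction holds it
- ball (a point): Centre of the red ball handle, 28 mm diameter, on the lens axis 140 mm behind the pivot: ball, pivot and lens lie on one line. It sits on an 8 mm stem down to an 8 mm rod, 36 mm below the ball's centre, that runs forward to the camera. Pinch it from above, fingers either side of the rod; it turns between the fingers. About 2 N moves either joint
- yoke (a joint): Swivel angle (rad) of the camera about the vertical; grows anticlockwise seen from above; 0 is the stand's own straight ahead, limits -1.3 and 1.3. Friction holds it

How it is judged:
At the end, for the whole second after the job is handed in: Blue-capped jar upright (0.08 rad) and at rest on the shelf, within 12 mm of the green spot's centre; camera still, lens towards the jar, its axis within 22 mm sideways and 22 mm in height of the jar's middle; the other three jars upright (0.1 rad) within 15 mm of their starts (distance between jar and spot below 0.012 m and angle between jar's own z axis and vertical below 0.08 rad and linear speed of jar below 0.02 m/s and x of jar_mid in the frame of head above 0.1 m and y of jar_mid in the frame of head between -0.022 and 0.022 m and z of jar_mid in the frame of head between -0.022 and 0.022 m and angular speed of head below 0.05 rad/s and distance of each of jar_a, jar_b, decoy from where it was at the start of the episode below 0.015 m and angle between each of jar_a, jar_b, decoy's own z axis and vertical below 0.1 rad); the robot touches nothing.
It fails at once if another jar is knocked over (angle between any of jar_a, jar_b, decoy's own z axis and vertical above 0.6 rad).
It also fails if it takes over 64 s, if anything falls off the work surface, if the arm or the gripper's body presses on something with over 40 N, if the wrist force passes 120 N, or if a joint passes its speed limit or range.

### The arm

A 6-joint arm with a two-finger parallel gripper is mounted at the origin on the work surface. World frame = base frame: x ahead of the robot, y to its left, z up, the work surface at z = 0. Lengths are in m, angles in rad, forces in N, time in s.
With the tool pointing down it reaches from about 0.35 to 0.775 m from the base axis. Payload 5.5 kg.
Tool frame: the origin (TCP) lies on the centre line of the jaws, within the pads' length; the fingertips stand 8 mm ahead of it and the grasp point (between the pads) lies 11 mm behind it; z points along the fingers, y is the direction in which the jaws open and shut (so a half turn about z gives the same grasp; the last joint's range is limited). The gripper opens to 85 mm and grips with 20 to 120 N. Pads are 22 mm wide; open, the fingers measure 114 mm over their backs; the gripper's body (76 mm by 85 mm) begins 54 mm behind the grasp point. The pads swing forward as they close: fully open they stand 13 mm farther back than shut.
Start: joints at [-1.301, 0.313, 0.046, 1.304, 0, 1.431], TCP at [0.229, -0.527, 0.239] pointing down, gripper open.
Joint ranges: [-2.76, 2.76], [-0.86, 1.69], [-1.03, 1.26], [-2.2, 2.34], [-1.47, 1.5], [-3.14, 3.14]. Speed limits (rad/s): [2.57, 2.57, 3.14, 3.14, 3.14, 3.14].

### API

Orientations are given as a unit quaternion [w, x, y, z].
In Python, from workcell import env gives the robot as it stands. The module is installed in compiled form; this text tells all that it offers.
- The arm moves only by the tool play_rows, never from a script. Its argument "steps" is a list of rows, each an object with "claw": the closure in counts, from 0 (fully open) to 255 (shut); "dp": the shift along the tool's x, y, z in m, a list of three; "angular": the turn, a rotation vector about the tool's x, y, z in degrees, a list of three. In form: [{"claw": claw, "dp": [dx, dy, dz], "angular": [wx, wy, wz]}, ...]. A call has exactly 8 rows; each row shifts and turns the commanded pose from where the row before left it, along the tool's axes as they then stand; what a row does not reach is not made up. A row lasts 1/12 s, in which the tool goes at most 41.7 mm and 7.16 degrees, less where a joint would pass 70% of its speed; a pose out of reach is approached as far as the arm can. A call is refused whole if a number of a shift passes 0.0417 or a number of a turn 7.16, either way. A call with a gripper value outside its range is refused whole. The fingers move at their own pace and stop on an object; "force" is the grip in N (left out, the last holds). Time passes only in rows, so rows that do not move let the fingers close, or fill a call up. It gives the time, the measured TCP pose, the force and the opening at its end, in the units of the state.
- env.get_state(): the state, without advancing time (a new reading comes with each control period).
- env.read_camera(name): name is "scene" or "top"; returns (picture, depth): 420x560x3 uint8, red, green, blue; 420x560 float32, m along the optical axis (not along the pixel's ray), 0 where there is no reading.
- env.calibration(name): a dict with "fx", "fy", "cx", "cy" (pixels), "world_from_camera" (4x4, takes a point from camera to world coordinates). Camera axes: x right, y down, z forward; pixel columns grow to the right and rows downward; lengths in m; the calibration is good to about 2 mm. A picture is of the moment at which its call begins. calibration takes no time and is no camera call.
- env.hand_in(): hands the job in, once; it reports no verdict.
The state is a dict: "clock": time; "joint_pos": joint angles; "qvel": joint speeds; "tau": joint torques, N m; "tcp_pos": TCP position; "orientation": TCP orientation; "wrist_force": force on the tool from outside, world axes, zero at the start; "ft_torque": the same for the moment, N m; "finger_gap": finger opening in m.
Only numpy, scipy, OpenCV 4.12 (cv2) and the standard library are available. Lean on these libraries where they do the work, as an engineer would, in place of code of your own. Each camera call takes 0.05 s, during which the arm holds its last target. There are 200 camera calls.

## Working session

There is one attempt and no reset: what is moved stays moved. The work goes in short steps, Python scripts to look and compute and a tool call to move; the robot and the scene stay as the last step left them, time stands still between calls to the robot, and variables do not carry over. Pictures are saved under pics/ and viewed, about 8 in all and at most 12, crops included, and the job is handed in when it is done.

Besides the shell and the picture viewer there is one more tool, called after "Call:" by a JSON object that holds its "api" and its "payload". play_rows: Moves the arm, as the interface text tells. Its arguments: {"type":"object","properties":{"steps":{"type":"array","items":{"type":"object","properties":{"claw":{"type":"number"},"dp":{"type":"array","items":{"type":"number"}},"angular":{"type":"array","items":{"type":"number"}}}}},"force":{"type":"number"}},"required":["steps"]}

```bash
mkdir -p pics; cat > h.py <<'E'
import numpy as np, cv2
from workcell import env
def grab(n,save=None):
    im,d=env.read_camera(n); c=env.calibration(n)
    if save: cv2.imwrite('pics/'+save,im[:,:,::-1])
    return im,d,c
def pts(d,c):
    v,u=np.mgrid[:d.shape[0],:d.shape[1]]
    P=np.stack([(u-c['cx'])/c['fx']*d,(v-c['cy'])/c['fy']*d,d,np.ones_like(d)],-1)
    return (P@np.array(c['world_from_camera']).T)[...,:3]
def masks(im):
    h=cv2.cvtColor(im,cv2.COLOR_RGB2HSV).astype(int);H,S,V=h[...,0],h[...,1],h[...,2]
    return dict(red=((H<6)|(H>174))&(S>150)&(V>60),green=(H>40)&(H<85)&(S>90)&(V>50),blue=(H>100)&(H<130)&(S>140)&(V>50),orange=(H>7)&(H<20)&(S>150)&(V>120))
E
python3 - <<'E'
from h import *
s=env.get_state();print(s['clock'],s['tcp_pos'],s['orientation'],s['finger_gap'])
a=[]
for n in('scene','top'):
    im,d,c=grab(n,n+'0.png');P=pts(d,c)
    print(n,np.round(c['world_from_camera'],3).tolist(),c['fx'])
    for k,m in masks(im).items():
        m=m&(d>0);cnt,lab,st,ce=cv2.connectedComponentsWithStats(m.astype(np.uint8))
        for i in range(1,cnt):
            if st[i,4]>25: q=P[lab==i];print(k,st[i].tolist(),np.round(np.median(q,0),3),q.min(0).round(3),q.max(0).round(3))
E
```

```text
0.0 [ 0.22893927 -0.52690836  0.23841078] [-9.11493927e-04  9.79081361e-01  2.03467084e-01 -6.29463449e-05] 0.0853052327247802
scene [[0.439, 0.754, -0.49, 1.197], [0.899, -0.374, 0.23, -0.347], [-0.01, -0.541, -0.841, 1.293], [0.0, 0.0, 0.0, 1.0]] 546.8849081808248
red [343, 166, 11, 12, 95] [0.507 0.175 0.145] [ 0.4    0.164 -0.004] [0.516 0.259 0.154]
red [62, 316, 17, 16, 194] [ 0.602 -0.579  0.158] [ 0.496 -0.63  -0.004] [ 0.617 -0.563  0.167]
red [361, 374, 9, 12, 78] [ 0.983 -0.056  0.129] [ 0.974 -0.061  0.098] [ 0.99  -0.045  0.135]
green [232, 268, 22, 21, 366] [ 0.613 -0.181  0.04 ] [ 0.583 -0.209  0.032] [ 0.642 -0.153  0.047]
blue [449, 0, 111, 134, 10444] [ 0.136  1.128 -0.151] [-0.249  1.111 -0.548] [0.261 1.3   0.159]
blue [446, 137, 40, 16, 168] [0.501 0.587 0.024] [0.489 0.53  0.004] [0.515 0.649 0.052]
blue [271, 181, 20, 19, 295] [0.438 0.012 0.079] [ 0.358 -0.013 -0.004] [0.466 0.05  0.086]
blue [329, 182, 18, 13, 150] [0.58  0.095 0.217] [0.554 0.07  0.206] [0.605 0.121 0.23 ]
blue [321, 211, 13, 13, 125] [0.64  0.034 0.218] [0.626 0.022 0.201] [0.653 0.046 0.23
[... 2088 characters left out ...]
] [0.607 0.125 0.025]
blue [243, 238, 22, 23, 376] [0.434 0.012 0.081] [ 0.407 -0.014 -0.003] [0.469 0.047 0.085]
blue [524, 250, 12, 9, 86] [ 0.433 -0.636  0.123] [ 0.425 -0.65   0.11 ] [ 0.444 -0.628  0.128]
blue [527, 290, 13, 9, 94] [ 0.343 -0.637  0.123] [ 0.334 -0.652  0.112] [ 0.352 -0.627  0.126]
orange [388, 215, 22, 24, 86] [ 0.505 -0.341  0.08 ] [ 0.473 -0.396 -0.003] [ 0.541 -0.32   0.086]
orange [522, 231, 13, 10, 91] [ 0.478 -0.636  0.122] [ 0.468 -0.65   0.108] [ 0.489 -0.628  0.127]
orange [525, 270, 13, 9, 97] [ 0.389 -0.637  0.123] [ 0.379 -0.65   0.107] [ 0.398 -0.627  0.127]
orange [528, 309, 13, 10, 96] [ 0.299 -0.636  0.123] [ 0.289 -0.65   0.111] [ 0.31  -0.628  0.127]
```

```bash
cd pics; python3 -c "
import cv2;a=cv2.imread('scene0.png');b=cv2.imread('top0.png')
import numpy as np
cv2.imwrite('both.png',cv2.resize(np.vstack([a,b]),(400*1,600)) if 0 else np.hstack([cv2.resize(a,(400,300)),cv2.resize(b,(400,300))]))"
```

```text
(no output)
```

View pics/scene0.png

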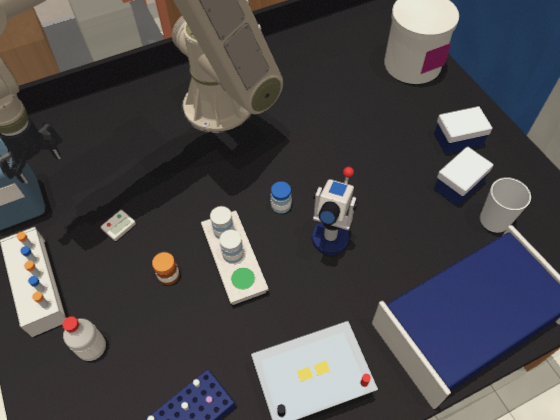

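View pics/top0.png

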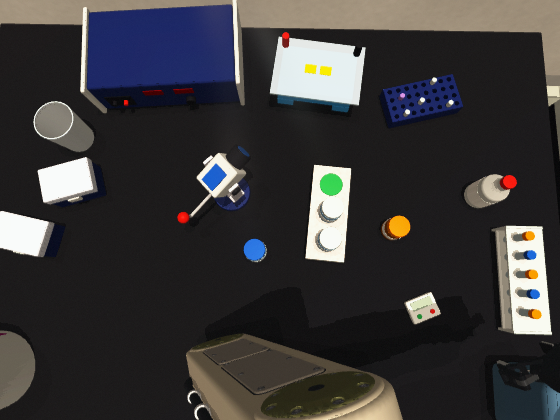

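The scene shot shows the blue jar at (281,197), the spot at (243,279), and the free end of the shelf row. The camera is at (333,215), with its ball at (348,172). In the top view, the ball is at (183,217) and the blue cap at (255,250). Next I'll refine these positions.

```bash
cat >> h.py <<'E'
def ray(c,u,v):
    W=np.array(c['world_from_camera']);r=W[:3,:3]@np.array([(u-c['cx'])/c['fx'],(v-c['cy'])/c['fy'],1]);return W[:3,3],r/np.linalg.norm(r)
def onz(c,u,v,z):
    o,r=ray(c,u,v);return (o+r*(z-o[2])/r[2])
def blob(m,box):
    x0,y0,x1,y1=box;k=np.zeros_like(m);k[y0:y1,x0:x1]=m[y0:y1,x0:x1]
    n,l,st,ce=cv2.connectedComponentsWithStats(k.astype(np.uint8));i=1+st[1:,4].argmax()
    cs,_=cv2.findContours((l==i).astype(np.uint8),0,1);return ce[i],cv2.minEnclosingCircle(max(cs,key=len)),l==i
def cross(a,b):
    A=sum(np.eye(3)-np.outer(r,r) for o,r in(a,b));return np.linalg.solve(A,sum((np.eye(3)-np.outer(r,r))@o for o,r in(a,b)))
def px(c,p):
    W=np.linalg.inv(np.array(c['world_from_camera']));q=W[:3,:3]@p+W[:3,3];return int(c['cx']+c['fx']*q[0]/q[2]),int(c['cy']+c['fy']*q[1]/q[2])
def near(c,m,p,r):
    u,v=px(c,np.array(p));return blob(m,(max(u-r,0),max(v-r,0),u+r,v+r))
def cap(P,p,z,rad=.045):
    m=(np.abs(P[...,2]-z)<.008)&(np.hypot(P[...,0]-p[0],P[...,1]-p[1])<rad)
    q=P[m][:,:2].astype(np.float32);return cv2.minEnclosingCircle(q),q.mean(0),len(q)
E
python3 - <<'E'
from h import *
v={n:grab(n) for n in('scene','top')}
R={}
for n,(im,d,c) in v.items():
    M=masks(im);P=pts(d,c)
    b=near(c,M['red'],(.503,.175,.145),18);R[n]=ray(c,*b[1][0]);print(n,'ball px',b[0],b[1])
    g=near(c,M['green'],(.612,-.181,.04),25);print('spot',onz(c,*g[0],.04).round(4))
    j=near(c,M['blue'],(.436,.013,.08),20);print('cap blob',onz(c,*j[0],.078).round(4))
    for nm,p,z in(('blue',(.436,.013),.08),('a',(.54,-.18),.12),('b',(.465,-.18),.12),('dec',(.503,-.345),.08)):
        print(nm,cap(P,p,z))
    f=(M['blue'])&(np.hypot(P[...,0]-.594,P[...,1]-.08)<.07)&(P[...,2]<.04)
    q=P[f];print('foot',np.median(q[:,2]),q.min(0),q.max(0))
    w=(np.abs(P[...,2]-.04)<.006)&(np.hypot(P[...,0]-.54,P[...,1]+.18)<.15)&(P[...,1]<-.1);print('shelf',cv2.minAreaRect(P[w][:,:2].astype(np.float32)))
    np.save('pics/f_'+n,q)
print('ball',cross(R['scene'],R['top']))
from scipy.optimize import least_squares
q=np.vstack([np.load('pics/f_%s.npy'%n) for n in v])[:,:2].astype(np.float32)
h=cv2.convexHull(q)[:,0];print('foot circ',cv2.minEnclosingCircle(q), least_squares(lambda p:np.hypot(*(h-p).T)-.05,[.594,.08],loss='soft_l1',f_scale=.002).x)
E
```

```text
scene ball px [348.01052632 171.55789474] ((348.0, 171.60000610351562), 5.491917610168457)
spot [ 0.6129 -0.181   0.04  ]
cap blob [0.4378 0.0115 0.078 ]
blue (((0.43724575638771057, 0.014494966715574265), 0.028897959738969803), array([0.43856838, 0.01230553], dtype=float32), 277)
a (((0.5402343273162842, -0.17501185834407806), 0.02797475829720497), array([ 0.54089904, -0.17580587], dtype=float32), 341)
b (((0.4645215570926666, -0.17095504701137543), 0.02823779359459877), array([ 0.46665084, -0.17033002], dtype=float32), 314)
dec (((0.5020840167999268, -0.3446213901042938), 0.028951022773981094), array([ 0.5041225 , -0.34536576], dtype=float32), 340)
foot 0.018902697204856267 [0.5457237  0.03540783 0.00503897] [0.64434445 0.1303115  0.02631972]
shelf ((0.5354955792427063, -0.22676590085029602), (0.20566172897815704, 0.2535727620124817), 85.5212173461914)
top ball px [182.75833333 217.29166667] ((182.87313842773438, 217.276123046875), 6.133185863494873)
spot [ 0.6121 -0.1821  0.04  ]
cap blob [0.4341 0.0121 0.078 ]
blue (((0.4339822828769684, 0.011897334828972816), 0.02693067118525505), array([0.4337085 , 0.01163464], dtype=float32), 369)
a (((0.5371692776679993, -0.1769876629114151), 0.02710934355854988), array([ 0.53681  , -0.1764319], dtype=float32), 394)
b (((0.46251288056373596, -0.171136736869812), 0.026736918836832047), array([ 0.46226698, -0.17092696], dtype=float32), 405)
dec (((0.499982625246048, -0.3461310863494873), 0.027055121958255768), array([ 0.49960253, -0.34562418], dtype=float32), 376)
foot 0.020644252723456047 [0.54219947 0.03454322 0.0147905 ] [0.60745289 0.12548717 0.02704644]
shelf ((0.5333560705184937, -0.22655493021011353), (0.20202966034412384, 0.24990467727184296), 85.4817886352539)
ball [0.50046032 0.17802413 0.13746521]
foot circ ((0.5927606225013733, 0.08257601410150528), 0.051691118627786636) [0.5920256  0.08269415]
```

Call:
{"api": "play_rows", "payload": {"steps": [{"claw": 0, "dp": [0, 0, -0.02], "angular": [0, 0, -7.1]}, {"claw": 0, "dp": [0, 0, -0.02], "angular": [0, 0, -7.1]}, {"claw": 0, "dp": [0, 0, 0], "angular": [0, 0, -7.1]}, {"claw": 0, "dp": [0, 0, 0], "angular": [0, 0, -7.1]}, {"claw": 0, "dp": [0, 0, 0], "angular": [0, 0, -7.1]}, {"claw": 0, "dp": [0, 0, 0], "angular": [0, 0, -7.1]}, {"claw": 0, "dp": [0, 0, 0], "angular": [0, 0, -7.1]}, {"claw": 0, "dp": [0, 0, 0], "angular": [0, 0, -7.1]}]}}

```text
clock: 0.87
tcp_pos: [0.229, -0.5273, 0.2791]
orientation: [-0.0, 0.762, 0.647, 0.0]
wrist_force: [0.8, 0.5, -0.4]
finger_gap: 0.0855
```

Call:
{"api": "play_rows", "payload": {"steps": [{"claw": 0, "dp": [0, 0, 0], "angular": [0, 0, -7.1]}, {"claw": 0, "dp": [0, 0, 0], "angular": [0, 0, -7.1]}, {"claw": 0, "dp": [0, 0, 0], "angular": [0, 0, -7.1]}, {"claw": 0, "dp": [0, 0, 0], "angular": [0, 0, -7.1]}, {"claw": 0, "dp": [0, 0, 0], "angular": [0, 0, -7.1]}, {"claw": 0, "dp": [0, 0, 0], "angular": [0, 0, -7.1]}, {"claw": 0, "dp": [0, 0, 0], "angular": [0, 0, -7.1]}, {"claw": 0, "dp": [0, 0, 0], "angular": [0, 0, -7.1]}]}}

```text
clock: 1.53
tcp_pos: [0.229, -0.5273, 0.279]
orientation: [-0.0, 0.363, 0.932, 0.0]
wrist_force: [-0.3, 0.1, -0.2]
finger_gap: 0.0855
```

Call:
{"api": "play_rows", "payload": {"steps": [{"claw": 0, "dp": [0, 0, 0], "angular": [0, 0, -7.1]}, {"claw": 0, "dp": [0, 0, 0], "angular": [0, 0, -7.1]}, {"claw": 0, "dp": [0, 0, 0], "angular": [0, 0, -7.1]}, {"claw": 0, "dp": [0, 0, 0], "angular": [0, 0, -7.1]}, {"claw": 0, "dp": [0, 0, 0], "angular": [0, 0, -7.1]}, {"claw": 0, "dp": [0, 0, 0], "angular": [0, 0, -7.1]}, {"claw": 0, "dp": [0, 0, 0], "angular": [0, 0, 0]}, {"claw": 0, "dp": [0, 0, 0], "angular": [0, 0, 0]}]}}

```text
clock: 2.2
tcp_pos: [0.2291, -0.5274, 0.2791]
orientation: [-0.0, 0.005, 1.0, 0.0]
wrist_force: [0.5, 0.7, 0.4]
finger_gap: 0.0855
```

Call:
{"api": "play_rows", "payload": {"steps": [{"claw": 0, "dp": [-0.013, 0.034, 0]}, {"claw": 0, "dp": [-0.013, 0.034, 0]}, {"claw": 0, "dp": [-0.013, 0.034, 0]}, {"claw": 0, "dp": [-0.013, 0.034, 0]}, {"claw": 0, "dp": [-0.013, 0.034, 0]}, {"claw": 0, "dp": [-0.013, 0.034, 0]}, {"claw": 0, "dp": [-0.013, 0.034, 0]}, {"claw": 0, "dp": [-0.013, 0.034, 0]}]}}

```text
invalid input at $.steps[0]: expected keys claw, dp, angular
```

Call:
{"api": "play_rows", "payload": {"steps": [{"claw": 0, "dp": [-0.013, 0.034, 0]}, {"claw": 0, "dp": [-0.013, 0.034, 0]}, {"claw": 0, "dp": [-0.013, 0.034, 0]}, {"claw": 0, "dp": [-0.013, 0.034, 0]}, {"claw": 0, "dp": [-0.013, 0.034, 0]}, {"claw": 0, "dp": [-0.013, 0.034, 0.01]}, {"claw": 0, "dp": [-0.013, 0.034, 0.02]}, {"claw": 0, "dp": [-0.01, 0.026, 0.03]}]}}

```text
invalid input at $.steps[0]: expected keys claw, dp, angular
```

```bash
python3 -c "
from h import *
s=env.get_state();print(s['tcp_pos'],s['orientation'],s['joint_pos'])"
```

```text
[ 0.22906786 -0.52735774  0.27914493] [-2.07486707e-05  4.54022231e-03  9.99989685e-01  1.29376970e-04] [-1.30062559e+00  3.06649715e-01  1.33779040e-01  1.39818596e+00
  3.02505184e-05 -1.29154512e+00]
```

Call:
{"api": "play_rows", "payload": {"steps": [{"claw": 0, "dp": [-0.013, 0.034, 0], "angular": [0, 0, 0]}, {"claw": 0, "dp": [-0.013, 0.034, 0], "angular": [0, 0, 0]}, {"claw": 0, "dp": [-0.013, 0.034, 0], "angular": [0, 0, 0]}, {"claw": 0, "dp": [-0.013, 0.034, 0], "angular": [0, 0, 0]}, {"claw": 0, "dp": [-0.013, 0.034, 0], "angular": [0, 0, 0]}, {"claw": 0, "dp": [-0.013, 0.034, 0], "angular": [0, 0, 0]}, {"claw": 0, "dp": [-0.013, 0.034, 0], "angular": [0, 0, 0]}, {"claw": 0, "dp": [-0.013, 0.034, 0], "angular": [0, 0, 0]}]}}

```text
clock: 2.87
tcp_pos: [0.3348, -0.2544, 0.2794]
orientation: [0.0, 0.005, 1.0, -0.0]
wrist_force: [0.9, 0.5, -0.6]
finger_gap: 0.0852
```

Call:
{"api": "play_rows", "payload": {"steps": [{"claw": 0, "dp": [-0.013, 0.034, 0], "angular": [0, 0, 0]}, {"claw": 0, "dp": [-0.013, 0.034, 0], "angular": [0, 0, 0]}, {"claw": 0, "dp": [-0.013, 0.034, 0], "angular": [0, 0, 0]}, {"claw": 0, "dp": [-0.013, 0.034, 0], "angular": [0, 0, 0]}, {"claw": 0, "dp": [-0.013, 0.034, 0], "angular": [0, 0, 0]}, {"claw": 0, "dp": [-0.013, 0.034, 0.01], "angular": [0, 0, 0]}, {"claw": 0, "dp": [-0.013, 0.034, 0.02], "angular": [0, 0, 0]}, {"claw": 0, "dp": [-0.01, 0.026, 0.03], "angular": [0, 0, 0]}]}}

```text
clock: 3.53
tcp_pos: [0.4395, 0.0096, 0.221]
orientation: [0.003, 0.004, 1.0, -0.0]
wrist_force: [1.4, -0.3, 0.9]
finger_gap: 0.0852
```

Call:
{"api": "play_rows", "payload": {"steps": [{"claw": 0, "dp": [0.003, 0.001, 0.015], "angular": [0, 0, 0]}, {"claw": 0, "dp": [0, 0, 0.03], "angular": [0, 0, 0]}, {"claw": 0, "dp": [0, 0, 0.03], "angular": [0, 0, 0]}, {"claw": 0, "dp": [0, 0, 0.03], "angular": [0, 0, 0]}, {"claw": 0, "dp": [0, 0, 0.03], "angular": [0, 0, 0]}, {"claw": 0, "dp": [0, 0, 0.025], "angular": [0, 0, 0]}, {"claw": 0, "dp": [0, 0, 0.01], "angular": [0, 0, 0]}, {"claw": 0, "dp": [0, 0, 0.005], "angular": [0, 0, 0]}]}}

```text
clock: 4.2
tcp_pos: [0.4323, 0.0087, 0.0423]
orientation: [-0.002, 0.004, 1.0, 0.0]
wrist_force: [0.3, -0.1, -0.4]
finger_gap: 0.0853
```

Call:
{"api": "play_rows", "payload": {"steps": [{"claw": 140, "dp": [0, 0, 0], "angular": [0, 0, 0]}, {"claw": 140, "dp": [0, 0, 0], "angular": [0, 0, 0]}, {"claw": 140, "dp": [0, 0, 0], "angular": [0, 0, 0]}, {"claw": 140, "dp": [0, 0, 0], "angular": [0, 0, 0]}, {"claw": 140, "dp": [0, 0, 0], "angular": [0, 0, 0]}, {"claw": 140, "dp": [0, 0, 0], "angular": [0, 0, 0]}, {"claw": 140, "dp": [0, 0, 0], "angular": [0, 0, 0]}, {"claw": 140, "dp": [0, 0, 0], "angular": [0, 0, 0]}], "force": 40}}

```text
clock: 4.87
tcp_pos: [0.4353, 0.0083, 0.0456]
orientation: [0.001, 0.003, 1.0, -0.0]
wrist_force: [-1.1, 0.9, 6.5]
finger_gap: 0.0546
```

Call:
{"api": "play_rows", "payload": {"steps": [{"claw": 140, "dp": [0, 0, -0.005], "angular": [0, 0, 0]}, {"claw": 140, "dp": [0, 0, -0.015], "angular": [0, 0, 0]}, {"claw": 140, "dp": [0, 0, -0.025], "angular": [0, 0, 0]}, {"claw": 140, "dp": [0, 0, -0.03], "angular": [0, 0, 0]}, {"claw": 140, "dp": [0, 0, -0.03], "angular": [0, 0, 0]}, {"claw": 140, "dp": [0, 0, -0.03], "angular": [0, 0, 0]}, {"claw": 140, "dp": [0, 0, -0.02], "angular": [0, 0, 0]}, {"claw": 140, "dp": [0, 0, -0.005], "angular": [0, 0, 0]}]}}

```text
clock: 5.53
tcp_pos: [0.436, 0.008, 0.2082]
orientation: [0.003, 0.003, 1.0, -0.001]
wrist_force: [1.1, 0.1, -1.6]
finger_gap: 0.0548
```

Call:
{"api": "play_rows", "payload": {"steps": [{"claw": 140, "dp": [-0.01, -0.01, 0], "angular": [0, 0, 0]}, {"claw": 140, "dp": [-0.02, -0.02, 0], "angular": [0, 0, 0]}, {"claw": 140, "dp": [-0.02, -0.02, 0], "angular": [0, 0, 0]}, {"claw": 140, "dp": [-0.02, -0.025, 0], "angular": [0, 0, 0]}, {"claw": 140, "dp": [-0.02, -0.025, 0], "angular": [0, 0, 0]}, {"claw": 140, "dp": [-0.02, -0.025, 0], "angular": [0, 0, 0]}, {"claw": 140, "dp": [-0.02, -0.02, 0], "angular": [0, 0, 0]}, {"claw": 140, "dp": [-0.01, -0.01, 0], "angular": [0, 0, 0]}]}}

```text
clock: 6.2
tcp_pos: [0.5747, -0.1508, 0.2013]
orientation: [-0.001, 0.004, 1.0, -0.0]
wrist_force: [0.1, -1.2, -1.7]
finger_gap: 0.0552
```

Call:
{"api": "play_rows", "payload": {"steps": [{"claw": 140, "dp": [-0.01, -0.01, 0], "angular": [0, 0, 0]}, {"claw": 140, "dp": [-0.015, -0.01, 0], "angular": [0, 0, 0]}, {"claw": 140, "dp": [-0.007, -0.01, 0], "angular": [0, 0, 0]}, {"claw": 140, "dp": [-0.004, -0.005, 0], "angular": [0, 0, 0]}, {"claw": 140, "dp": [0, 0, 0], "angular": [0, 0, 4]}, {"claw": 140, "dp": [0, 0, 0], "angular": [0, 0, 0]}, {"claw": 140, "dp": [0, 0, 0], "angular": [0, 0, 0]}, {"claw": 140, "dp": [0, 0, 0], "angular": [0, 0, 0]}]}}

```text
clock: 6.87
tcp_pos: [0.6085, -0.1823, 0.2035]
orientation: [-0.001, 0.037, 0.999, 0.0]
wrist_force: [0.7, -0.0, -0.7]
finger_gap: 0.0545
```

```bash
cat > look.py <<'E'
import sys
from h import *
tag=sys.argv[1]; s=env.get_state();print(s['clock'],s['tcp_pos'],s['orientation'],s['finger_gap'])
t=s['tcp_pos']
for n in('scene','top'):
    im,d,c=grab(n);P=pts(d,c);u,v=px(c,np.array(t));u=min(max(u,100),460);v=min(max(v,75),345)
    cv2.imwrite(f'pics/{tag}_{n}.png',cv2.resize(im[v-75:v+75,u-100:u+100,::-1],None,fx=3,fy=3))
    M=masks(im);m=M['blue']&(np.hypot(P[...,0]-t[0],P[...,1]-t[1])<.06)
    q=P[m];print(n,len(q),q.mean(0) if len(q) else '')
    ims=cv2.imread(f'pics/{tag}_{n}.png')
    if n=='scene': A=ims
cv2.imwrite(f'pics/{tag}.png',cv2.resize(np.hstack([A,ims]),(800,300)))
E
python3 look.py hold
```

```text
6.8667 [ 0.60853381 -0.18233649  0.20348876] [-6.42790561e-04  3.69078437e-02  9.99318445e-01  2.07437709e-04] 0.05451988023770924
scene 295 [ 0.61995109 -0.18259898  0.23779393]
top 0
```

View pics/hold.png

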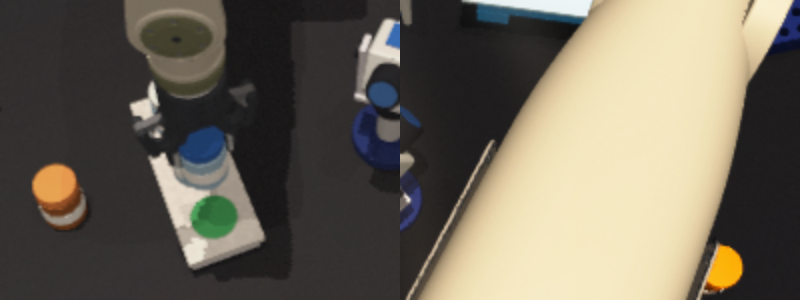

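The blue jar hangs upright at about (203,155) in the crop, behind and above the green spot at (214,216). Nothing else is disturbed. I'll lower it now.

Call:
{"api": "play_rows", "payload": {"steps": [{"claw": 140, "dp": [-0.004, 0.001, 0.01], "angular": [0, 0, 0]}, {"claw": 140, "dp": [0, 0, 0.02], "angular": [0, 0, 0]}, {"claw": 140, "dp": [0, 0, 0.02], "angular": [0, 0, 0]}, {"claw": 140, "dp": [0, 0, 0.02], "angular": [0, 0, 0]}, {"claw": 140, "dp": [0, 0, 0.02], "angular": [0, 0, 0]}, {"claw": 140, "dp": [0, 0, 0.01], "angular": [0, 0, 0]}, {"claw": 140, "dp": [0, 0, 0.005], "angular": [0, 0, 0]}, {"claw": 140, "dp": [0, 0, 0], "angular": [0, 0, 0]}]}}

```text
clock: 7.63
tcp_pos: [0.6124, -0.1814, 0.0979]
orientation: [-0.001, 0.037, 0.999, 0.0]
wrist_force: [0.1, 0.1, -1.8]
finger_gap: 0.0548
```

```bash
python3 look.py low
```

```text
7.6333 [ 0.61242795 -0.18137746  0.09794021] [-1.03864565e-03  3.74814064e-02  9.99296714e-01  3.77713811e-04] 0.05479080387247944
scene 241 [ 0.62426844 -0.18158045  0.1316692 ]
top 0
```

View pics/low_scene.png

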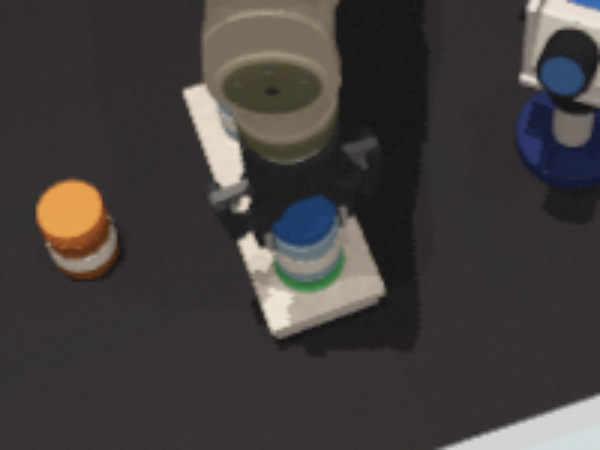

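The jar hovers centred just over the green spot, with the jar base at about (308,265). I'll set it down and release.

Call:
{"api": "play_rows", "payload": {"steps": [{"claw": 140, "dp": [0, 0, 0.003], "angular": [0, 0, 0]}, {"claw": 140, "dp": [0, 0, 0.003], "angular": [0, 0, 0]}, {"claw": 140, "dp": [0, 0, 0.002], "angular": [0, 0, 0]}, {"claw": 140, "dp": [0, 0, 0.001], "angular": [0, 0, 0]}, {"claw": 140, "dp": [0, 0, 0.001], "angular": [0, 0, 0]}, {"claw": 140, "dp": [0, 0, 0.001], "angular": [0, 0, 0]}, {"claw": 140, "dp": [0, 0, 0], "angular": [0, 0, 0]}, {"claw": 140, "dp": [0, 0, 0], "angular": [0, 0, 0]}]}}

```text
clock: 8.4
tcp_pos: [0.6131, -0.1819, 0.0883]
orientation: [0.0, 0.038, 0.999, -0.0]
wrist_force: [-0.0, -0.2, -2.0]
finger_gap: 0.0551
```

Call:
{"api": "play_rows", "payload": {"steps": [{"claw": 140, "dp": [0, 0, 0.001], "angular": [0, 0, 0]}, {"claw": 140, "dp": [0, 0, 0.001], "angular": [0, 0, 0]}, {"claw": 140, "dp": [0, 0, 0], "angular": [0, 0, 0]}, {"claw": 140, "dp": [0, 0, 0], "angular": [0, 0, 0]}, {"claw": 140, "dp": [0, 0, 0], "angular": [0, 0, 0]}, {"claw": 140, "dp": [0, 0, 0], "angular": [0, 0, 0]}, {"claw": 140, "dp": [0, 0, 0], "angular": [0, 0, 0]}, {"claw": 140, "dp": [0, 0, 0], "angular": [0, 0, 0]}]}}

```text
clock: 9.07
tcp_pos: [0.6131, -0.1819, 0.0864]
orientation: [0.0, 0.038, 0.999, -0.0]
wrist_force: [0.5, 0.1, -1.7]
finger_gap: 0.055
```

Call:
{"api": "play_rows", "payload": {"steps": [{"claw": 140, "dp": [0, 0, 0.001], "angular": [0, 0, 0]}, {"claw": 140, "dp": [0, 0, 0], "angular": [0, 0, 0]}, {"claw": 140, "dp": [0, 0, 0.0005], "angular": [0, 0, 0]}, {"claw": 140, "dp": [0, 0, 0], "angular": [0, 0, 0]}, {"claw": 140, "dp": [0, 0, 0.0005], "angular": [0, 0, 0]}, {"claw": 140, "dp": [0, 0, 0], "angular": [0, 0, 0]}, {"claw": 140, "dp": [0, 0, 0], "angular": [0, 0, 0]}, {"claw": 140, "dp": [0, 0, 0], "angular": [0, 0, 0]}]}}

```text
clock: 9.73
tcp_pos: [0.6132, -0.1819, 0.0857]
orientation: [0.001, 0.038, 0.999, -0.0]
wrist_force: [-3.3, 1.1, 6.9]
finger_gap: 0.0548
```

Contact. I'll release slowly and rise.

Call:
{"api": "play_rows", "payload": {"steps": [{"claw": 110, "dp": [0, 0, 0], "angular": [0, 0, 0]}, {"claw": 60, "dp": [0, 0, 0], "angular": [0, 0, 0]}, {"claw": 0, "dp": [0, 0, 0], "angular": [0, 0, 0]}, {"claw": 0, "dp": [0, 0, 0], "angular": [0, 0, 0]}, {"claw": 0, "dp": [0, 0, 0], "angular": [0, 0, 0]}, {"claw": 0, "dp": [0, 0, -0.002], "angular": [0, 0, 0]}, {"claw": 0, "dp": [0, 0, -0.01], "angular": [0, 0, 0]}, {"claw": 0, "dp": [0, 0, -0.02], "angular": [0, 0, 0]}]}}

```text
clock: 10.4
tcp_pos: [0.6114, -0.1811, 0.1144]
orientation: [-0.002, 0.038, 0.999, 0.001]
wrist_force: [-0.2, -1.2, -0.0]
finger_gap: 0.0853
```

Call:
{"api": "play_rows", "payload": {"steps": [{"claw": 0, "dp": [0, 0, -0.03], "angular": [0, 0, 0]}, {"claw": 0, "dp": [0, 0, -0.04], "angular": [0, 0, 0]}, {"claw": 0, "dp": [0, 0, -0.04], "angular": [0, 0, 0]}, {"claw": 0, "dp": [0, 0, -0.04], "angular": [0, 0, 0]}, {"claw": 0, "dp": [0, 0, -0.04], "angular": [0, 0, 0]}, {"claw": 0, "dp": [0, 0, -0.03], "angular": [0, 0, 0]}, {"claw": 0, "dp": [0, 0, 0], "angular": [0, 0, 0]}, {"claw": 0, "dp": [0, 0, 0], "angular": [0, 0, 0]}]}}

```text
clock: 11.07
tcp_pos: [0.614, -0.1822, 0.3399]
orientation: [0.003, 0.038, 0.999, -0.001]
wrist_force: [-0.5, -0.5, -1.0]
finger_gap: 0.0853
```

Call:
{"api": "play_rows", "payload": {"steps": [{"claw": 0, "dp": [0.01, 0.025, 0], "angular": [0, 0, 0]}, {"claw": 0, "dp": [0.013, 0.033, 0], "angular": [0, 0, 0]}, {"claw": 0, "dp": [0.013, 0.033, 0], "angular": [0, 0, 0]}, {"claw": 0, "dp": [0.013, 0.033, 0], "angular": [0, 0, 0]}, {"claw": 0, "dp": [0.013, 0.033, 0], "angular": [0, 0, 0]}, {"claw": 0, "dp": [0.013, 0.033, 0], "angular": [0, 0, 0]}, {"claw": 0, "dp": [0.013, 0.033, 0], "angular": [0, 0, 0]}, {"claw": 0, "dp": [0.013, 0.033, 0], "angular": [0, 0, 0]}]}}

```text
clock: 11.73
tcp_pos: [0.53, 0.0825, 0.3348]
orientation: [-0.001, 0.038, 0.999, -0.0]
wrist_force: [1.0, 0.8, 0.3]
finger_gap: 0.0855
```

Call:
{"api": "play_rows", "payload": {"steps": [{"claw": 0, "dp": [0.013, 0.033, 0], "angular": [0, 0, 0]}, {"claw": 0, "dp": [0.013, 0.033, 0], "angular": [0, 0, 0]}, {"claw": 0, "dp": [0.013, 0.028, 0], "angular": [0, 0, 7]}, {"claw": 0, "dp": [0, 0, 0], "angular": [0, 0, 7]}, {"claw": 0, "dp": [0, 0, 0], "angular": [0, 0, 7]}, {"claw": 0, "dp": [0, 0, 0], "angular": [0, 0, 7]}, {"claw": 0, "dp": [0, 0, 0], "angular": [0, 0, 7]}, {"claw": 0, "dp": [0, 0, 0], "angular": [0, 0, 7]}]}}

```text
clock: 12.4
tcp_pos: [0.4989, 0.1778, 0.3348]
orientation: [-0.001, 0.396, 0.918, -0.001]
wrist_force: [-0.0, -0.1, -0.3]
finger_gap: 0.0856
```

```bash
cat > meas.py <<'E'
from h import *
import sys
bx=eval(sys.argv[1]);s=env.get_state();print(s['clock'],np.round(s['tcp_pos'],4),np.round(s['orientation'],4),np.round(s['joint_pos'],2))
R={}
for n in('scene','top'):
    im,d,c=grab(n,sys.argv[2]+n+'.png');M=masks(im);P=pts(d,c)
    for nm,p,z in(('blue',(.613,-.182),.12),('a',(.5385,-.1765),.12),('b',(.4635,-.171),.12),('dec',(.501,-.3455),.08)):
        try: print(n,nm,cap(P,p,z))
        except Exception as e: print(n,nm,'hidden')
    try:
        b=near(c,M['red'],bx,22);R[n]=ray(c,*b[1][0]);print(n,'ball',b[1],P[b[2]].mean(0))
    except Exception as e: print(n,'no ball')
if len(R)==2: print('ball',cross(R['scene'],R['top']))
E
python3 meas.py "(.501,.177,.14)" m1
```

```text
12.4 [0.4989 0.1778 0.3348] [-1.200e-03  3.959e-01  9.183e-01 -9.000e-04] [ 0.19  0.22  0.15  1.51 -0.    1.  ]
scene blue (((0.6149231195449829, -0.18037886917591095), 0.028000175952911377), array([ 0.61577475, -0.18127255], dtype=float32), 368)
scene a (((0.5401278138160706, -0.1746903508901596), 0.028054768219590187), array([ 0.54117155, -0.1758046 ], dtype=float32), 346)
scene b (((0.465152770280838, -0.17185336351394653), 0.02859783172607422), array([ 0.46658698, -0.17065188], dtype=float32), 316)
scene dec (((0.5012681484222412, -0.34482070803642273), 0.02894846349954605), array([ 0.5039676 , -0.34552336], dtype=float32), 342)
scene ball ((347.7837829589844, 171.6621551513672), 5.474740028381348) [0.50454213 0.17482284 0.14465337]
top blue (((0.6122002601623535, -0.18189451098442078), 0.027388038113713264), array([ 0.6113727 , -0.18175939], dtype=float32), 380)
top a (((0.537312924861908, -0.1767013818025589), 0.026994341984391212), array([ 0.5368854 , -0.17627445], dtype=float32), 393)
top b (((0.46255114674568176, -0.17116880416870117), 0.026855530217289925), array([ 0.46225128, -0.17089704], dtype=float32), 404)
top dec (((0.5003390312194824, -0.3463532626628876), 0.0271444208920002), array([ 0.49958834, -0.3454335 ], dtype=float32), 375)
top ball ((182.75315856933594, 217.0569610595703), 6.072525978088379) [0.49853628 0.17375188 0.15214012]
ball [0.50075353 0.17769407 0.13801852]
```

View pics/m1scene.png

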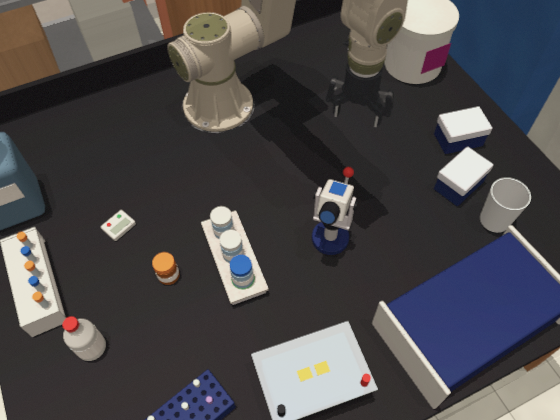

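The blue jar stands in the row at (241,271), measured about 1 mm from the spot. The other jars haven't moved, and the gripper hangs over the ball at (348,172). Next I'll descend on the ball.

Call:
{"api": "play_rows", "payload": {"steps": [{"claw": 0, "dp": [-0.001, 0.001, 0.03], "angular": [0, 0, 0]}, {"claw": 0, "dp": [0, 0, 0.035], "angular": [0, 0, 0]}, {"claw": 0, "dp": [0, 0, 0.035], "angular": [0, 0, 0]}, {"claw": 0, "dp": [0, 0, 0.035], "angular": [0, 0, 0]}, {"claw": 0, "dp": [0, 0, 0.03], "angular": [0, 0, 0]}, {"claw": 0, "dp": [0, 0, 0.022], "angular": [0, 0, 0]}, {"claw": 0, "dp": [0, 0, 0.01], "angular": [0, 0, 0]}, {"claw": 0, "dp": [0, 0, 0.01], "angular": [0, 0, 0]}]}}

```text
clock: 13.17
tcp_pos: [0.5002, 0.1774, 0.1277]
orientation: [-0.001, 0.392, 0.92, -0.001]
wrist_force: [1.0, 0.4, 0.5]
finger_gap: 0.0856
```

Call:
{"api": "play_rows", "payload": {"steps": [{"claw": 60, "dp": [0, 0, 0], "angular": [0, 0, 0]}, {"claw": 120, "dp": [0, 0, 0], "angular": [0, 0, 0]}, {"claw": 150, "dp": [0, 0, 0], "angular": [0, 0, 0]}, {"claw": 180, "dp": [0, 0, 0], "angular": [0, 0, 0]}, {"claw": 200, "dp": [0, 0, 0], "angular": [0, 0, 0]}, {"claw": 220, "dp": [0, 0, 0], "angular": [0, 0, 0]}, {"claw": 220, "dp": [0, 0, 0], "angular": [0, 0, 0]}, {"claw": 220, "dp": [0, 0, 0], "angular": [0, 0, 0]}], "force": 40}}

```text
clock: 13.83
tcp_pos: [0.5023, 0.1776, 0.1301]
orientation: [0.001, 0.393, 0.919, 0.0]
wrist_force: [1.3, -0.9, 3.1]
finger_gap: 0.0259
```

```bash
python3 look.py grip
```

```text
13.8333 [0.5022975  0.17761968 0.13012811] [1.15063940e-03 3.93329062e-01 9.19396943e-01 4.32686426e-04] 0.025868449465361272
scene 0 
top 0
```

View pics/grip_scene.png

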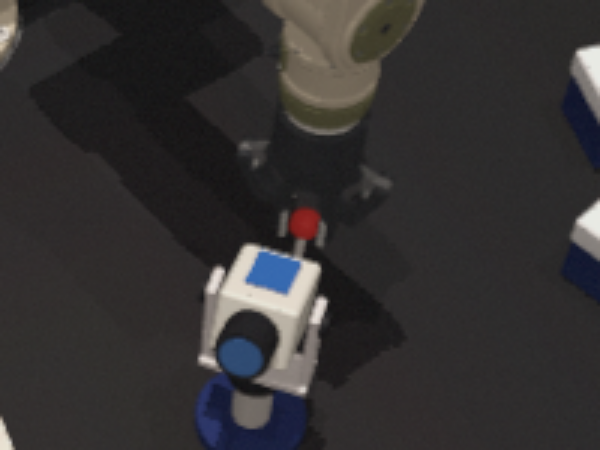

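The ball at (305,222) is pinched between the fingers, clear of the head. I'll compute the arc on the ball's sphere.

```bash
cat > arc.py <<'E'
import numpy as np,sys
piv=np.array([.593,.0815,.19]);jar=np.array([.6132,-.1815,.08])
def run(b0,b1,th,n):
    sph=lambda b:(np.arctan2(*(b-piv)[1::-1]),np.arcsin((b-piv)[2]/np.linalg.norm(b-piv)),np.linalg.norm(b-piv))
    a,e=sph(b0),sph(b1);print(np.degrees(a[:2]),a[2],np.degrees(e[:2]),b1);p=b0;st=np.degrees(e[0]-a[0])/n
    for i in range(1,n+1):
        f=i/n;A,E,r=[x+(y-x)*f for x,y in zip(a,e)]
        q=piv+r*np.array([np.cos(E)*np.cos(A),np.cos(E)*np.sin(A),np.sin(E)])
        d=q-p;p=q;t=np.radians(th);print(i,np.round([d[0]*np.cos(t)+d[1]*np.sin(t),d[0]*np.sin(t)-d[1]*np.cos(t),-d[2]],4),'wz',round(-st,2));th+=st
if __name__=='__main__':
    u=jar-piv;run(np.array([.502,.1776,.1405]),piv-.14*u/np.linalg.norm(u),133.7,16)
E
python3 arc.py
```

```text
[133.43860964 -20.50638226] 0.1413027246729517 [94.39204151 22.63724503] [0.58310469 0.21033498 0.24388535]
1 [ 0.002   0.0057 -0.0063] wz 2.44
2 [ 0.0017  0.0058 -0.0064] wz 2.44
3 [ 0.0013  0.0059 -0.0065] wz 2.44
4 [ 0.001   0.0059 -0.0065] wz 2.44
5 [ 0.0007  0.006  -0.0066] wz 2.44
6 [ 0.0004  0.006  -0.0066] wz 2.44
7 [ 0.0001  0.006  -0.0066] wz 2.44
8 [-0.0002  0.006  -0.0066] wz 2.44
9 [-0.0005  0.006  -0.0066] wz 2.44
10 [-0.0008  0.0059 -0.0066] wz 2.44
11 [-0.0011  0.0059 -0.0065] wz 2.44
12 [-0.0014  0.0058 -0.0065] wz 2.44
13 [-0.0017  0.0058 -0.0064] wz 2.44
14 [-0.002   0.0057 -0.0063] wz 2.44
15 [-0.0023  0.0056 -0.0062] wz 2.44
16 [-0.0026  0.0055 -0.0061] wz 2.44
```

Call:
{"api": "play_rows", "payload": {"steps": [{"claw": 220, "dp": [0.002, 0.0057, -0.0063], "angular": [0, 0, 2.44]}, {"claw": 220, "dp": [0.0017, 0.0058, -0.0064], "angular": [0, 0, 2.44]}, {"claw": 220, "dp": [0.0013, 0.0059, -0.0065], "angular": [0, 0, 2.44]}, {"claw": 220, "dp": [0.001, 0.0059, -0.0065], "angular": [0, 0, 2.44]}, {"claw": 220, "dp": [0.0007, 0.006, -0.0066], "angular": [0, 0, 2.44]}, {"claw": 220, "dp": [0.0004, 0.006, -0.0066], "angular": [0, 0, 2.44]}, {"claw": 220, "dp": [0.0001, 0.006, -0.0066], "angular": [0, 0, 2.44]}, {"claw": 220, "dp": [-0.0002, 0.006, -0.0066], "angular": [0, 0, 2.44]}]}}

```text
clock: 14.6
tcp_pos: [0.5333, 0.2101, 0.1799]
orientation: [-0.002, 0.544, 0.839, -0.002]
wrist_force: [-2.1, -0.4, -3.5]
finger_gap: 0.0258
```

Call:
{"api": "play_rows", "payload": {"steps": [{"claw": 220, "dp": [-0.0005, 0.006, -0.0066], "angular": [0, 0, 2.44]}, {"claw": 220, "dp": [-0.0008, 0.0059, -0.0066], "angular": [0, 0, 2.44]}, {"claw": 220, "dp": [-0.0011, 0.0059, -0.0065], "angular": [0, 0, 2.44]}, {"claw": 220, "dp": [-0.0014, 0.0058, -0.0065], "angular": [0, 0, 2.44]}, {"claw": 220, "dp": [-0.0017, 0.0058, -0.0064], "angular": [0, 0, 2.44]}, {"claw": 220, "dp": [-0.002, 0.0057, -0.0063], "angular": [0, 0, 2.44]}, {"claw": 220, "dp": [-0.0023, 0.0056, -0.0062], "angular": [0, 0, 2.44]}, {"claw": 220, "dp": [-0.0026, 0.0055, -0.0061], "angular": [0, 0, 2.44]}]}}

```text
clock: 15.27
tcp_pos: [0.5805, 0.2106, 0.2308]
orientation: [-0.002, 0.679, 0.735, -0.002]
wrist_force: [-1.0, -0.7, -4.2]
finger_gap: 0.0257
```

Call:
{"api": "play_rows", "payload": {"steps": [{"claw": 220, "dp": [0, 0, 0], "angular": [0, 0, 0]}, {"claw": 220, "dp": [0, 0, 0], "angular": [0, 0, 0]}, {"claw": 220, "dp": [0, 0, 0], "angular": [0, 0, 0]}, {"claw": 220, "dp": [0, 0, 0], "angular": [0, 0, 0]}, {"claw": 220, "dp": [0, 0, 0], "angular": [0, 0, 0]}, {"claw": 220, "dp": [0, 0, 0], "angular": [0, 0, 0]}, {"claw": 220, "dp": [0, 0, 0], "angular": [0, 0, 0]}, {"claw": 220, "dp": [0, 0, 0], "angular": [0, 0, 0]}]}}

```text
clock: 15.93
tcp_pos: [0.5818, 0.2101, 0.2319]
orientation: [-0.0, 0.678, 0.735, -0.001]
wrist_force: [-2.0, -4.2, -4.8]
finger_gap: 0.0258
```

```bash
python3 meas.py "(.583,.21,.244)" m2 | grep -v cap; python3 look.py g2
```

```text
15.9333 [0.5818 0.2101 0.2319] [-2.000e-04  6.779e-01  7.351e-01 -9.000e-04] [ 0.22  0.4   0.16  1.33 -0.    1.71]
scene blue (((0.6147810220718384, -0.18146947026252747), 0.028092047199606895), array([ 0.6158197 , -0.18142502], dtype=float32), 369)
scene a (((0.5403134226799011, -0.17562061548233032), 0.027822360396385193), array([ 0.5410091 , -0.17596659], dtype=float32), 341)
scene b (((0.46518635749816895, -0.17001019418239594), 0.02855621837079525), array([ 0.466948  , -0.17024884], dtype=float32), 315)
scene dec (((0.5026054382324219, -0.3470917344093323), 0.028776846826076508), array([ 0.50407416, -0.3455498 ], dtype=float32), 340)
scene ball ((379.5, 165.0), 5.2202534675598145) [0.57722013 0.20987005 0.23870314]
top blue (((0.6120789647102356, -0.18208368122577667), 0.02703595906496048), array([ 0.61134744, -0.18161686], dtype=float32), 383)
top a (((0.536957323551178, -0.17649085819721222), 0.02692211978137493), array([ 0.53683585, -0.17625302], dtype=float32), 395)
top b (((0.4626893103122711, -0.17111711204051971), 0.026769721880555153), array([ 0.46232757, -0.17090262], dtype=float32), 403)
top dec (((0.5004196166992188, -0.34650394320487976), 0.027118878439068794), array([ 0.49959135, -0.3455953 ], dtype=float32), 376)
top ball ((159.0, 171.5), 5.4084272384643555) [0.58283586 0.20481177 0.2443235 ]
ball [0.58153971 0.20686824 0.24460646]
16.0333 [0.58180779 0.21010718 0.23202264] [-1.90247690e-04  6.77943037e-01  7.35113814e-01 -9.39596427e-04] 0.02531441586188188
scene 0 
top 0
```

View pics/g2.png

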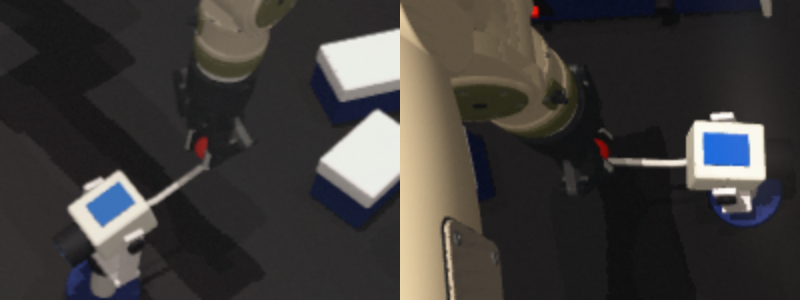

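The camera has swung round and is tilted down; the ball is still pinched at about (203,147) in the crop. I'll release, rise and measure.

Call:
{"api": "play_rows", "payload": {"steps": [{"claw": 180, "dp": [0, 0, 0], "angular": [0, 0, 0]}, {"claw": 100, "dp": [0, 0, 0], "angular": [0, 0, 0]}, {"claw": 0, "dp": [0, 0, 0], "angular": [0, 0, 0]}, {"claw": 0, "dp": [0, 0, 0], "angular": [0, 0, 0]}, {"claw": 0, "dp": [0, 0, 0], "angular": [0, 0, 0]}, {"claw": 0, "dp": [0, 0, -0.01], "angular": [0, 0, 0]}, {"claw": 0, "dp": [0, 0, -0.03], "angular": [0, 0, 0]}, {"claw": 0, "dp": [0, 0, -0.03], "angular": [0, 0, 0]}]}}

```text
clock: 16.8
tcp_pos: [0.5816, 0.2106, 0.3029]
orientation: [-0.001, 0.678, 0.735, -0.001]
wrist_force: [0.6, 0.6, 0.9]
finger_gap: 0.0856
```

Call:
{"api": "play_rows", "payload": {"steps": [{"claw": 0, "dp": [0.03, 0, -0.03], "angular": [0, 0, 0]}, {"claw": 0, "dp": [0.03, -0.03, -0.03], "angular": [0, 0, 0]}, {"claw": 0, "dp": [0.03, -0.03, 0], "angular": [0, 0, 0]}, {"claw": 0, "dp": [0.03, -0.03, 0], "angular": [0, 0, 0]}, {"claw": 0, "dp": [0.03, -0.03, 0], "angular": [0, 0, 0]}, {"claw": 0, "dp": [0.03, -0.03, 0], "angular": [0, 0, 0]}, {"claw": 0, "dp": [0.02, 0, 0], "angular": [0, 0, 0]}, {"claw": 0, "dp": [0, 0, 0], "angular": [0, 0, 0]}]}}

```text
clock: 17.47
tcp_pos: [0.4232, 0.3933, 0.3575]
orientation: [-0.0, 0.676, 0.737, 0.001]
wrist_force: [-0.3, -0.7, 0.5]
finger_gap: 0.0854
```

```bash
python3 meas.py "(.582,.208,.244)" m3 | grep ball
cat > foot.py <<'E'
from h import *
from scipy.optimize import least_squares
Q=[];L=[]
for n in('scene','top'):
    im,d,c=grab(n);P=pts(d,c);M=masks(im)['blue'];r=np.hypot(P[...,0]-.593,P[...,1]-.08)
    q=P[M&(r<.07)&(P[...,2]<.035)&(P[...,2]>.005)];h=cv2.convexHull(q[:,:2].astype(np.float32))[:,0]
    print(n,'foot',least_squares(lambda p:np.hypot(*(h-p).T)-.05,[.594,.08],loss='soft_l1',f_scale=.002).x,q.min(0),q.max(0))
    # blue label on head top: centroid
    b=M&(r<.13)&(P[...,2]>.16)&(P[...,2]<.27);k,l,st,ce=cv2.connectedComponentsWithStats(b.astype(np.uint8))
    for i in range(1,k):
        if st[i,4]>20: print(' blue blob',ce[i],st[i,4],P[l==i].mean(0))
E
python3 foot.py
```

```text
scene ball ((382.0, 165.2142791748047), 6.121739864349365) [0.56973649 0.2257388  0.21945974]
top ball ((156.1666717529297, 172.1666717529297), 6.932307243347168) [0.58191509 0.21538139 0.23614191]
ball [0.58147074 0.21478633 0.23898639]
scene foot [0.59338799 0.08412874] [0.5455202  0.03624629 0.00665697] [0.64341413 0.12736415 0.02754038]
 blue blob [333.61290323 193.64112903] 248 [0.59187595 0.07784867 0.22069248]
top foot [0.59234194 0.08262452] [0.54195705 0.04223724 0.01610635] [0.58556229 0.12888272 0.02621111]
 blue blob [221.68208092 171.55780347] 346 [0.59033036 0.07713515 0.22242452]
```

```bash
python3 -c "
import cv2,numpy as np
a=cv2.imread('pics/m3scene.png')[100:310,180:460];b=cv2.imread('pics/m3top.png')[90:300,120:400]
cv2.imwrite('pics/m3.png',cv2.resize(np.vstack([a,b]),(400,600),interpolation=cv2.INTER_CUBIC) if 0 else cv2.resize(np.hstack([a,b]),(800,300)))"
```

```text
(no output)
```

View pics/m3.png

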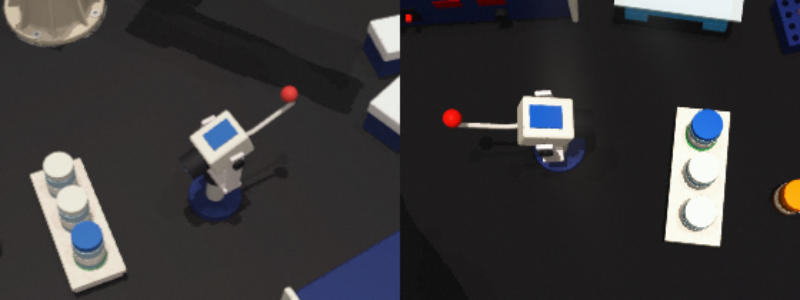

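The camera now faces the jar row: the ball is at (289,94) and the lens at (190,162) in the left crop. The numbers say the azimuth is right, but it is about 12 mm short of tilt at the jar. I'll regrip and lift the ball about 5 mm.

Call:
{"api": "play_rows", "payload": {"steps": [{"claw": 0, "dp": [-0.025, 0.02, 0], "angular": [0, 0, 0]}, {"claw": 0, "dp": [-0.033, 0.025, 0], "angular": [0, 0, 0]}, {"claw": 0, "dp": [-0.033, 0.025, 0], "angular": [0, 0, 0]}, {"claw": 0, "dp": [-0.033, 0.025, 0], "angular": [0, 0, 0]}, {"claw": 0, "dp": [-0.033, 0.025, 0], "angular": [0, 0, 0]}, {"claw": 0, "dp": [-0.025, 0.018, 0], "angular": [0, 0, 0]}, {"claw": 0, "dp": [-0.009, 0.0045, 0], "angular": [0, 0, 0]}, {"claw": 0, "dp": [0, 0, 0], "angular": [0, 0, 0]}]}}

```text
clock: 18.33
tcp_pos: [0.585, 0.2069, 0.3552]
orientation: [-0.0, 0.68, 0.733, -0.001]
wrist_force: [0.0, 0.9, 0.1]
finger_gap: 0.0853
```

```bash
python3 - <<'E'
from h import *
s=env.get_state();print(s['tcp_pos'],s['orientation'])
for n in('scene','top'):
    im,d,c=grab(n);P=pts(d,c)
    m=masks(im)['red']&(np.linalg.norm(P-[.5815,.213,.24],axis=-1)<.025);q=P[m]
    if len(q)>20: # sphere of known radius through the depth points
        from scipy.optimize import least_squares
        print(n,len(q),least_squares(lambda p:np.linalg.norm(q-p,axis=1)-.014,[.5815,.213,.24],loss='soft_l1',f_scale=.002).x)
E
```

```text
[0.58498001 0.20686219 0.3552318 ] [-1.14003507e-04  6.80331782e-01  7.32903995e-01 -6.21606109e-04]
scene 103 [0.58227606 0.21633877 0.2372327 ]
top 136 [0.58117253 0.21441055 0.23870089]
```

Call:
{"api": "play_rows", "payload": {"steps": [{"claw": 0, "dp": [0.008, -0.0026, 0.01], "angular": [0, 0, 0]}, {"claw": 0, "dp": [0, 0, 0.025], "angular": [0, 0, 0]}, {"claw": 0, "dp": [0, 0, 0.03], "angular": [0, 0, 0]}, {"claw": 0, "dp": [0, 0, 0.025], "angular": [0, 0, 0]}, {"claw": 0, "dp": [0, 0, 0.02], "angular": [0, 0, 0]}, {"claw": 0, "dp": [0, 0, 0.0137], "angular": [0, 0, 0]}, {"claw": 0, "dp": [0, 0, 0], "angular": [0, 0, 0]}, {"claw": 60, "dp": [0, 0, 0], "angular": [0, 0, 0]}]}}

```text
clock: 19.1
tcp_pos: [0.5783, 0.2199, 0.2325]
orientation: [-0.0, 0.677, 0.736, -0.0]
wrist_force: [0.1, 0.3, -0.3]
finger_gap: 0.0755
```

Call:
{"api": "play_rows", "payload": {"steps": [{"claw": 120, "dp": [0, 0, 0], "angular": [0, 0, 0]}, {"claw": 160, "dp": [0, 0, 0], "angular": [0, 0, 0]}, {"claw": 200, "dp": [0, 0, 0], "angular": [0, 0, 0]}, {"claw": 220, "dp": [0, 0, 0], "angular": [0, 0, 0]}, {"claw": 220, "dp": [0, 0, 0], "angular": [0, 0, 0]}, {"claw": 220, "dp": [0, 0, 0], "angular": [0, 0, 0]}, {"claw": 220, "dp": [0, 0, 0], "angular": [0, 0, 0]}, {"claw": 220, "dp": [0, 0, 0], "angular": [0, 0, 0]}]}}

```text
clock: 19.77
tcp_pos: [0.5803, 0.2192, 0.233]
orientation: [0.0, 0.678, 0.735, 0.001]
wrist_force: [0.5, 3.2, 3.9]
finger_gap: 0.0256
```

Call:
{"api": "play_rows", "payload": {"steps": [{"claw": 220, "dp": [-0.001, 0, -0.0015], "angular": [0, 0, 0]}, {"claw": 220, "dp": [-0.001, 0, -0.0015], "angular": [0, 0, 0]}, {"claw": 220, "dp": [-0.001, 0, -0.0015], "angular": [0, 0, 0]}, {"claw": 220, "dp": [0, 0, -0.0015], "angular": [0, 0, 0]}, {"claw": 220, "dp": [0, 0, 0], "angular": [0, 0, 0]}, {"claw": 220, "dp": [0, 0, 0], "angular": [0, 0, 0]}, {"claw": 220, "dp": [0, 0, 0], "angular": [0, 0, 0]}, {"claw": 220, "dp": [0, 0, 0], "angular": [0, 0, 0]}]}}

```text
clock: 20.43
tcp_pos: [0.5802, 0.217, 0.2385]
orientation: [-0.001, 0.678, 0.735, 0.001]
wrist_force: [1.1, 6.0, 2.2]
finger_gap: 0.0256
```

Call:
{"api": "play_rows", "payload": {"steps": [{"claw": 180, "dp": [0, 0, 0], "angular": [0, 0, 0]}, {"claw": 100, "dp": [0, 0, 0], "angular": [0, 0, 0]}, {"claw": 0, "dp": [0, 0, 0], "angular": [0, 0, 0]}, {"claw": 0, "dp": [0, 0, 0], "angular": [0, 0, 0]}, {"claw": 0, "dp": [0, 0, 0], "angular": [0, 0, 0]}, {"claw": 0, "dp": [0, 0, -0.01], "angular": [0, 0, 0]}, {"claw": 0, "dp": [0, 0, -0.03], "angular": [0, 0, 0]}, {"claw": 0, "dp": [0, 0, -0.03], "angular": [0, 0, 0]}]}}

```text
clock: 21.1
tcp_pos: [0.5789, 0.2152, 0.3083]
orientation: [-0.001, 0.678, 0.735, -0.002]
wrist_force: [0.8, 0.4, 0.7]
finger_gap: 0.085
```

Call:
{"api": "play_rows", "payload": {"steps": [{"claw": 0, "dp": [0.03, 0, -0.03], "angular": [0, 0, 0]}, {"claw": 0, "dp": [0.03, -0.03, -0.03], "angular": [0, 0, 0]}, {"claw": 0, "dp": [0.03, -0.03, 0], "angular": [0, 0, 0]}, {"claw": 0, "dp": [0.03, -0.03, 0], "angular": [0, 0, 0]}, {"claw": 0, "dp": [0.03, -0.03, 0], "angular": [0, 0, 0]}, {"claw": 0, "dp": [0.03, -0.03, 0], "angular": [0, 0, 0]}, {"claw": 0, "dp": [0.02, 0, 0], "angular": [0, 0, 0]}, {"claw": 0, "dp": [0, 0, 0], "angular": [0, 0, 0]}]}}

```text
clock: 21.77
tcp_pos: [0.4208, 0.398, 0.363]
orientation: [-0.0, 0.676, 0.737, 0.001]
wrist_force: [0.1, 0.1, -0.6]
finger_gap: 0.0852
```

```bash
python3 meas.py "(.582,.212,.244)" m4; python3 - <<'E'
from h import *
from scipy.optimize import least_squares
piv=np.array([.5925,.0825,.19]);jm=np.array([.6135,-.1815,.08])
B=[]
for n in('scene','top'):
    im,d,c=grab(n);P=pts(d,c);M=masks(im)
    q=P[M['red']&(np.linalg.norm(P-[.5815,.213,.243],axis=-1)<.025)]
    b=least_squares(lambda p:np.linalg.norm(q-p,axis=1)-.014,[.5815,.213,.24],loss='soft_l1',f_scale=.002).x;print(n,b);B.append(b)
    # head top plane: tilt from label normal
    L=P[M['blue']&(np.linalg.norm(P-[.591,.077,.221],axis=-1)<.035)];nn=np.linalg.svd(L-L.mean(0))[2][2];nn*=np.sign(nn[2]);print(' label normal',nn,'tilt',np.arctan2(-nn[1],nn[2]))
u=piv-np.mean(B,0);u/=np.linalg.norm(u);h=np.hypot(*u[:2]);v=jm-piv
print('head y',v@np.array([-u[1],u[0],0])/h,'head z',v@np.cross(u,np.array([-u[1],u[0],0])/h),'tilt',np.arcsin(-u[2]),'need',np.arctan2(.11,np.hypot(*v[:2])))
E
```

```text
21.7667 [0.4208 0.398  0.363 ] [-2.000e-04  6.761e-01  7.369e-01  9.000e-04] [0.62 0.33 0.36 1.61 0.   2.1 ]
scene blue (((0.6145856380462646, -0.18008098006248474), 0.028071381151676178), array([ 0.6156415 , -0.18134564], dtype=float32), 366)
scene a (((0.5396487712860107, -0.1752849668264389), 0.02826501987874508), array([ 0.5412089 , -0.17569396], dtype=float32), 348)
scene b (((0.46582016348838806, -0.1705932766199112), 0.02743465080857277), array([ 0.46690705, -0.1703061 ], dtype=float32), 318)
scene dec (((0.5019118189811707, -0.3464941680431366), 0.02898029051721096), array([ 0.5045712 , -0.34547263], dtype=float32), 343)
scene ball ((381.43023681640625, 164.05813598632812), 6.111663341522217) [0.56690151 0.22516027 0.22174139]
top blue (((0.6125041842460632, -0.18228226900100708), 0.02739945985376835), array([ 0.6112887, -0.1815833], dtype=float32), 383)
top a (((0.5373020768165588, -0.17696183919906616), 0.027157381176948547), array([ 0.5368192 , -0.17638233], dtype=float32), 392)
top b (((0.4626421332359314, -0.17122523486614227), 0.026882102712988853), array([ 0.46233028, -0.17092726], dtype=float32), 404)
top dec (((0.5006209015846252, -0.3465242087841034), 0.027204452082514763), array([ 0.49951893, -0.34563825], dtype=float32), 377)
top ball ((156.1923065185547, 172.0), 6.880847930908203) [0.57846517 0.21056482 0.25069541]
ball [0.58057795 0.21307378 0.24358581]
scene [0.58159733 0.21374361 0.24228863]
 label normal [ 0.00245022 -0.38897144  0.92124656] tilt 0.39951611322752467
top [0.58027582 0.21264115 0.24334827]
 label normal [ 0.04758424 -0.37875237  0.92427397] tilt 0.38891201063933667
head y -0.0023490591803761204 head z -0.0031445817751061178 tilt 0.38272050774823596 need 0.3936726804304111
```

```bash
python3 -c "
from h import *
env.hand_in();print(env.get_state()['clock'])"
```

```text
the job is handed in; nothing more can be done
the job is handed in; nothing more can be done
```

The blue-capped jar is standing upright on the green spot and the camera points at its middle. I handed the job in at about 22 s, and `hand_in` reports no verdict.

- **Jar:** its cap measures at about (0.6135, −0.181) against the spot at (0.6125, −0.1815), so it is 1–2 mm off. I did not measure its lean; it looked upright in the pictures.
- **Camera:** after the first swing the axis passed about 12 mm too high at the jar, so I gripped the ball again and raised it about 5 mm. The last check puts the jar's middle about 2 mm sideways and 3 mm in height off the lens axis. The tilt is 0.383 rad from the ball, or 0.39–0.40 rad from the slope of the label on its top, against 0.394 rad needed.
- **Other jars:** the two white-capped jars and the orange-capped one measure within about 1 mm of where they started. The gripper is open and clear of everything.

No final check failed. The two cameras differ by 1–3 mm on the jar and ball positions, which is close to their stated calibration error.

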